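# Find and press the concealed release of a tool case

## Robot

A 6-joint arm with a two-finger parallel gripper is mounted at the origin on the work surface; the furniture and walls round the work are solid. World frame = base frame: x ahead of the robot, y to its left, z up, the work surface at z = 0. Lengths are in m, angles in degrees, forces in N, time in s.
With the tool pointing down it reaches from about 0.35 to 0.875 m from the base axis. Payload 4.2 kg.
Tool frame: the origin (TCP) lies on the centre line of the jaws, within the pads' length; the fingertips stand 19 mm ahead of it and the grasp point (between the pads) is the TCP; z points along the fingers, y is the line along which they close (so a half turn about z gives the same grasp; the last joint's range is limited). The gripper opens to 87 mm and grips with 3 to 60 N. Pads are 19 mm wide; open, the fingers measure 117 mm over their backs; the gripper's body (75 mm by 190 mm) begins 51 mm behind the grasp point.
Start: joints at [-52.792, 22.042, 0.453, 0, -68.411, -14.817], TCP at [0.238, -0.578, 0.242] pointing down, gripper open.
Joint ranges: [-179.83, 179.83], [-69.29, 118.12], [-61.27, 80.66], [-181.25, 117.63], [-171.15, -9.14], [-177.46, 177.46]. Speed limits (degrees/s): [159.86, 159.86, 180, 180, 180, 180].

## Interface

Orientations are given as a 3x3 rotation matrix whose columns are the frame's x, y, z axes.
In Python, from station import sense, capture, finish_job, search_frame, masks_of gives the robot as it stands.
- The arm moves only by the tool drive_tool, never from a script. Its argument "rows" is a list of rows, each a list of 7 numbers: the opening in per cent of the stroke, from 0 (shut) to 100 (fully open), then the shift along the world's x, y, z in mm, then the turn, a rotation vector about the world's x, y, z in rad. In form: [[fingers, dx, dy, dz, wx, wy, wz], ...]. A call has 1 to 5 rows; each row shifts and turns the commanded pose from where the row before left it; what a row does not reach is not made up. A row lasts 1/12 s, in which the tool goes at most 41.7 mm and 7.16 degrees, less where a joint would pass 70% of its speed; a pose out of reach is approached as far as the arm can. A call is refused whole if a number of a shift passes 41.7 or a number of a turn 0.125, either way. A call with a gripper value outside its range is refused whole. The fingers move at their own pace and stop on an object; the grip force is fixed at half the most. Time passes only in rows, so rows that do not move let the fingers close. It gives the time, the measured TCP pose, the force, the opening and the grip force at its end, in the units of the state.
- sense(): the state, without advancing time (a new reading comes with each control period).
- capture(name): name is "scene" or "top" or "wrist"; returns a dict with "frame" (384x512x3 uint8, red, green, blue), "z_map" (384x512 float32, m along the optical axis (not along the pixel's ray), 0 where there is no reading), "fx", "fy", "cx", "cy" (pixels), "R" (3x3) and "t" (3): a world point X has camera coordinates R X + t; the wrist camera has in their place "T_tool_cam" (4x4, takes a point from camera to tool coordinates, whose origin is the TCP and whose axes are the flange's). Camera axes: x right, y down, z forward; pixel columns grow to the right and rows downward; lengths in m; the calibration is good to about 2 mm. A picture is of the moment at which its call begins: read the wrist's pose just before it.
- finish_job(): hands the job in; it is judged then, once.
Trained networks look in a picture, given as the dict that the camera call returned (one of the last four; its "shot" number tells which), for a name from the list of things; names that differ only in an ending like _2 or _b are one class to them, and where a whole thing is asked for, a point or a joint stands for the part that bears it (a point fixed in the world has none). Each returns a list of dicts, best first, with "p" (0 to 1); they miss things now and then, are a little off and sometimes report something else, mostly with a low value. They report only what shows in the picture. A call takes as long as a camera call.
- search_frame(label, picture): "xy" ([column, row] in pixels, amid what is visible of it).
- masks_of(label, picture): "region" (384x512 bool, what is visible of it) and "xy" ([column, row] in pixels, amid what is visible of it).
The state is a dict: "time_s": time; "joints": joint angles; "joint_velocities": joint speeds; "effort": joint torques, N m; "tcp_pos": TCP position; "ee_rot": TCP orientation; "wrist_force": force on the tool from outside, world axes, zero at the start; "moment": the same for the moment, N m; "gripper_width": opening from 0.0 (shut) to 1.0 (fully open); "gripper_force": force on a finger pad.
Only numpy, scipy, OpenCV 4.12 (cv2) and the standard library are available. Lean on these libraries where they do the work, as an engineer would, in place of code of your own. Each camera call takes 0.05 s, during which the arm holds its last target. There are 200 camera calls.

## Task

The low wooden case keeps sharp clay tools in a child-safe front drawer, and one of the six identical square tiles set flush in its lid is really the hidden release button. Feel across the tiles with the closed fingertips, gently, to find the one that gives, press it down until the drawer springs open, then let the tile come back up and draw the hand clear. Do not grasp, lift or shift any of the loose things round the case.

Things in the scene. Friction and masses are not known exactly. Their poses are not given: they have to be found in the camera images.
- case: Wooden tool case fixed to the table, 114 (x) x 164 (y) x 62 mm high; x to its back, y to its left, z up; origin at the centre of its underside, on the table. Its flat lid is 62 mm above the origin. The plain drawer in the front (-x) face slides out towards -x.
- lid (a point): Centre of the flat lid's upper face; axes as the case. Six identical terracotta tiles, 43 mm square in 46 mm openings, lie flush in the lid, centred at x = -25 or +25 mm and y = -50, 0 or +50 mm from here. Any one is the release, a different one each time; the others are fixed. Press well inside a tile: a fingertip that overlaps the rigid wood between tiles cannot sink.
- release (a joint): How far the hidden release tile is pressed down, m: 0 flush, 0.006 at its stop. It is sprung: it starts to give at about 2 N, frees the drawer at about 3.5 mm (4.5 to 5 N), reaches its stop at about 6.5 N, and rises again when let go. The other tiles are bedded on cork and give only about 0.05 mm per newton (at most 2 mm).
- drawer (a joint): How far the front drawer is out, m: 0 shut and latched, 0.05 fully out. Once freed its own spring drives it out in about half a second and it stays out.
- stamp: Loose wooden pattern stamp with a knob, 34 x 34 x 58 mm high, standing to the right of the case; bystander; origin at the centre of its underside.
- rib: Loose wooden kidney-shaped rib, 62 x 100 x 8 mm, lying to the left of the case; bystander; origin at the centre of its underside.
- sample_tile: Loose small glazed test tile, 34 x 50 x 8 mm, lying front right of the case; bystander; origin at the centre of its underside.
- cutter: Loose metal ring cutter, 48 mm across, 22 mm high, front left of the case; bystander; origin at the centre of its underside.
- tape: Loose roll of masking tape, 96 mm across, 25 mm high, lying farther to the right; bystander; origin at the centre of its underside.

How it is judged (in metres and radians):
On the way, in this order (a step that is already met when the one before it is completed fails the run):
1. the release tile is pressed down at least 3 mm (value of joint release above 0.003 m), for 0.05 s.
2. the drawer has sprung out at least 40 mm (value of joint drawer above 0.04 m), for 0.1 s.
At the end, for the whole second after the job is handed in: The drawer is out at least 40 mm, the release tile is back up to within 1.5 mm of flush, and every loose thing is within 20 mm of where it stood (value of joint drawer above 0.04 m and value of joint release below 0.0015 m and distance of each of stamp, rib, sample_tile, cutter, tape from where it was at the start of the episode below 0.02 m); the robot touches nothing.
It fails at once if a loose thing is lifted or shifted more than 20 mm (distance of any of stamp, rib, sample_tile, cutter, tape from where it was at the start of the episode above 0.02 m).
It fails at once if the fingers press on something with more than 60 N (the tiles would crack) (contact force between the fingers and anything else above 60 N).
It also fails if it takes over 48 s, if anything falls off the work surface, if the arm or the gripper's body presses on something with over 40 N, if the wrist force passes 120 N, or if a joint passes its speed limit or range.

## Working session

There is one attempt and no reset: what is moved stays moved. The work goes in short steps, Python scripts to look and compute and a tool call to move; the robot and the scene stay as the last step left them, time stands still between calls to the robot, and variables do not carry over. Pictures are saved under pics/ and viewed, at most 10 in all, crops included, and the job is handed in when it is done.

Besides the shell and the picture viewer there is one more tool, called after "Call:" as name(argument=value, ...) on one line, values as JSON. drive_tool: Moves the arm, as the interface text tells. Its arguments: {"type":"object","properties":{"rows":{"type":"array"}},"required":["rows"]}

```bash
mkdir -p pics
cat > h.py <<'E'
import numpy as np, cv2
from station import *
def world(c):
    z=c["z_map"]; v,u=np.mgrid[:384,:512]
    P=np.stack([(u-c["cx"])/c["fx"]*z,(v-c["cy"])/c["fy"]*z,z],-1)
    return (P-c["t"])@np.array(c["R"])   # R^T (P-t)
E
python3 - <<'E'
from h import *
s=sense(); print(s["time_s"],s["tcp_pos"],s["ee_rot"],s["wrist_force"],s["gripper_width"])
c=capture("top"); W=world(c); np.savez("top.npz",W=W,f=c["frame"])
cv2.imwrite("pics/top.png",c["frame"][:,:,::-1])
for n in ["case","stamp","rib","sample_tile","cutter","tape"]:
    for m in masks_of(n,c)[:2]:
        p=W[m["region"]&(c["z_map"]>0)]
        print(n,round(m["p"],2),m["xy"],np.median(p,0).round(3),p.min(0).round(3),p.max(0).round(3))
m=masks_of("case",c)[0]["region"]&(c["z_map"]>0)&(abs(W[...,2]-.062)<.006)
p=W[m][:,:2].astype(np.float32); print(len(p),cv2.minAreaRect(p),W[m][:,2].mean())
E
```

```text
0.0 [ 0.2378702  -0.57734443  0.24043384] [[-9.24673328e-01 -3.80760163e-01 -9.67352018e-04]
 [-3.80761374e-01  9.24671070e-01  2.04637815e-03]
 [ 1.15303149e-04  2.26056158e-03 -9.99997438e-01]] [ 0.42018778 -0.17769756  0.5846749 ] 0.9998913828966803
case 0.87 [228.0, 169.8] [0.441 0.201 0.062] [ 0.38   0.115 -0.004] [0.528 0.305 0.068]
stamp 0.77 [270.7, 160.6] [0.462 0.079 0.03 ] [ 0.446  0.059 -0.002] [0.489 0.098 0.059]
rib 0.63 [175.5, 170.4] [0.441 0.344 0.009] [ 0.409  0.294 -0.003] [0.478 0.387 0.015]
sample_tile 0.71 [280.4, 193.9] [0.374 0.057 0.009] [ 0.356  0.033 -0.001] [0.391 0.081 0.013]
cutter 0.42 [170.9, 204.5] [0.352 0.358 0.018] [0.336 0.32  0.   ] [0.365 0.364 0.026]
tape 0.96 [386.1, 197.2] [ 0.363 -0.191  0.024] [ 0.316 -0.237  0.001] [ 0.408 -0.14   0.03 ]
tape 0.22 [273.0, 161.8] [0.462 0.078 0.03 ] [ 0.446  0.058 -0.001] [0.489 0.096 0.059]
1152 ((0.44797229766845703, 0.2035059928894043), (0.11422659456729889, 0.16431887447834015), 8.40002155303955) 0.06241297976117134
```

View pics/top.png

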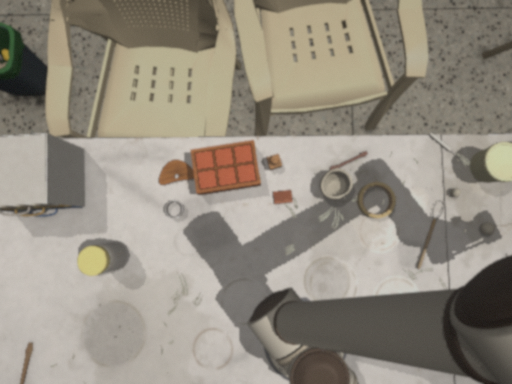

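The top view shows the case around px (226,167), yawed about +8.4°. The stamp is at (272,161), rib (173,172), sample tile (283,197), cutter (174,209) and tape (376,200). I'm moving over the case with the fingers closing.

Call:
drive_tool(rows=[[0, 21, 35, 0, 0, 0, -0.011], [0, 21, 35, 0, 0, 0, -0.011], [0, 21, 35, 0, 0, 0, -0.011], [0, 21, 35, 0, 0, 0, -0.011], [0, 21, 35, 0, 0, 0, -0.011]])

```text
time_s: 0.82
tcp_pos: [0.3436, -0.4013, 0.2417]
ee_rot: [[-0.945, -0.328, 0.0], [-0.328, 0.945, -0.0], [-0.0, -0.0, -1.0]]
wrist_force: [0.6, -0.1, 0.5]
gripper_width: 0.706
gripper_force: 0.0
```

Call:
drive_tool(rows=[[0, 21, 35, 0, 0, 0, -0.011], [0, 21, 35, 0, 0, 0, -0.011], [0, 21, 35, 0, 0, 0, -0.011], [0, 21, 35, 0, 0, 0, -0.011], [0, 21, 35, 0, 0, 0, -0.011]])

```text
time_s: 1.23
tcp_pos: [0.4488, -0.226, 0.242]
ee_rot: [[-0.961, -0.277, 0.001], [-0.277, 0.961, -0.0], [-0.001, -0.0, -1.0]]
wrist_force: [1.8, -1.0, 0.5]
gripper_width: 0.326
gripper_force: 0.0
```

Call:
drive_tool(rows=[[0, 0, 35, 0, 0, 0, -0.011], [0, 0, 35, 0, 0, 0, -0.011], [0, 0, 35, 0, 0, 0, -0.011], [0, 0, 35, 0, 0, 0, -0.011], [0, 0, 35, 0, 0, 0, -0.011]])

```text
time_s: 1.65
tcp_pos: [0.4478, -0.0512, 0.2418]
ee_rot: [[-0.975, -0.223, 0.001], [-0.223, 0.975, 0.0], [-0.001, -0.0, -1.0]]
wrist_force: [1.7, -0.8, 0.5]
gripper_width: 0.019
gripper_force: 0.0
```

Call:
drive_tool(rows=[[0, 0, 35, 0, 0, 0, -0.011], [0, 0, 35, 0, 0, 0, -0.011], [0, 0, 35, 0, 0, 0, -0.011], [0, 0, 35, 0, 0, 0, -0.011], [0, 0, 35, 0, 0, 0, -0.011]])

```text
time_s: 2.07
tcp_pos: [0.4477, 0.1239, 0.242]
ee_rot: [[-0.985, -0.17, 0.001], [-0.17, 0.985, 0.001], [-0.001, 0.0, -1.0]]
wrist_force: [1.7, -0.5, -0.2]
gripper_width: 0.002
gripper_force: 0.0
```

Call:
drive_tool(rows=[[0, 0, 35, 0, 0, 0, -0.011], [0, 0, 35, 0, 0, 0, -0.011], [0, 0, 0, 0, 0, 0, 0], [0, 0, 0, 0, 0, 0, 0], [0, 0, 0, 0, 0, 0, 0]])

```text
time_s: 2.48
tcp_pos: [0.4478, 0.192, 0.2414]
ee_rot: [[-0.989, -0.149, -0.001], [-0.149, 0.989, -0.0], [0.001, -0.0, -1.0]]
wrist_force: [-0.5, -0.3, 0.7]
gripper_width: 0.004
gripper_force: 0.0
```

Run:
```python
from h import *
s=sense(); c=capture("wrist")
T=np.eye(4);T[:3,:3]=s["ee_rot"];T[:3,3]=s["tcp_pos"]
M=T@np.array(c["T_tool_cam"]); c["R"]=M[:3,:3].T; c["t"]=-M[:3,:3].T@M[:3,3]
W=world(c); f=c["frame"]; cv2.imwrite("pics/w1.png",f[:,:,::-1])
hsv=cv2.cvtColor(f,cv2.COLOR_RGB2HSV)
mk=(abs(W[...,2]-.062)<.008)&(c["z_map"]>0)
p=W[mk&(abs(W[...,0]-.448)<.09)&(abs(W[...,1]-.2035)<.12)]
print(len(p),cv2.minAreaRect(p[:,:2].astype(np.float32)),np.median(p[:,2]),p.min(0),p.max(0))
# tiles
t=(mk&(hsv[...,1]>130)&((hsv[...,0]<9)|(hsv[...,0]>172))).astype(np.uint8)
t=cv2.morphologyEx(t,cv2.MORPH_OPEN,np.ones((5,5)))
n,l,st,ce=cv2.connectedComponentsWithStats(t)
for i in range(1,n):
    if st[i,4]>200:
        q=W[l==i]; print(st[i],cv2.minAreaRect(q[:,:2].astype(np.float32)),np.median(q[:,2]))
```

```text
15222 ((0.4480319023132324, 0.20134237408638), (0.11303652077913284, 0.16459529101848602), 8.431493759155273) 0.061235156842235405 [0.38044787 0.11233614 0.05401483] [0.51549443 0.2902816  0.06441957]
```

View pics/w1.png

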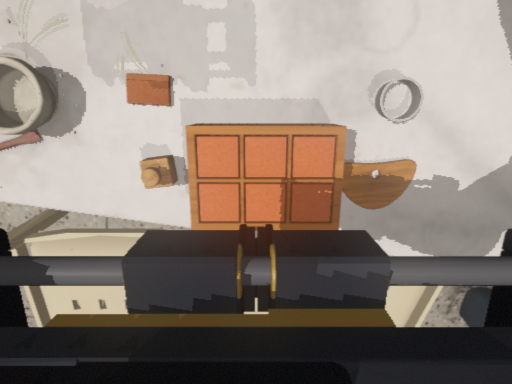

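The wrist view shows the lid at px (265,178) with six tiles, confirming centre (0.448, 0.202) and yaw 8.4°. I'll start feeling at the back-middle tile.

Call:
drive_tool(rows=[[0, 8, 5, -20, 0, 0, 0], [0, 8, 5, -35, 0, 0, 0], [0, 9, 4, -35, 0, 0, 0], [0, 0, 0, -35, 0, 0, 0], [0, 0, 0, -25, 0, 0, 0]])

```text
time_s: 2.95
tcp_pos: [0.4725, 0.2041, 0.089]
ee_rot: [[-0.989, -0.145, -0.002], [-0.145, 0.989, -0.001], [0.003, -0.001, -1.0]]
wrist_force: [-0.6, 0.2, -0.0]
gripper_width: 0.004
gripper_force: 0.0
```

Call:
drive_tool(rows=[[0, 0, 0, -2, 0, 0, 0], [0, 0, 0, -2, 0, 0, 0], [0, 0, 0, 0, 0, 0, 0], [0, 0, 0, 0, 0, 0, 0]])

```text
time_s: 3.28
tcp_pos: [0.4743, 0.2066, 0.0896]
ee_rot: [[-0.989, -0.148, 0.003], [-0.148, 0.989, 0.002], [-0.004, 0.002, -1.0]]
wrist_force: [0.4, 0.1, 1.1]
gripper_width: 0.003
gripper_force: 0.0
```

Call:
drive_tool(rows=[[0, 0, 0, -2, 0, 0, 0], [0, 0, 0, -2, 0, 0, 0], [0, 0, 0, 0, 0, 0, 0]])

```text
time_s: 3.53
tcp_pos: [0.4732, 0.2063, 0.0841]
ee_rot: [[-0.989, -0.148, 0.001], [-0.148, 0.989, 0.001], [-0.001, 0.001, -1.0]]
wrist_force: [-0.7, -0.4, 0.1]
gripper_width: 0.006
gripper_force: 0.0
```

Call:
drive_tool(rows=[[0, 0, 0, -1, 0, 0, 0], [0, 0, 0, 0, 0, 0, 0]])

```text
time_s: 3.7
tcp_pos: [0.4731, 0.2062, 0.0827]
ee_rot: [[-0.989, -0.148, 0.0], [-0.148, 0.989, 0.0], [-0.0, 0.0, -1.0]]
wrist_force: [0.6, -0.5, -0.5]
gripper_width: 0.005
gripper_force: 0.0
```

Call:
drive_tool(rows=[[0, 0, 0, -1, 0, 0, 0], [0, 0, 0, 0, 0, 0, 0]])

```text
time_s: 3.87
tcp_pos: [0.4731, 0.2062, 0.0815]
ee_rot: [[-0.989, -0.148, 0.0], [-0.148, 0.989, -0.0], [-0.0, -0.0, -1.0]]
wrist_force: [0.3, 0.6, 0.4]
gripper_width: 0.008
gripper_force: 0.1
```

Call:
drive_tool(rows=[[0, 0, 0, -0.5, 0, 0, 0], [0, 0, 0, 0, 0, 0, 0]])

```text
time_s: 4.03
tcp_pos: [0.4731, 0.2062, 0.0813]
ee_rot: [[-0.989, -0.148, 0.0], [-0.148, 0.989, -0.0], [-0.0, -0.0, -1.0]]
wrist_force: [-0.8, 0.2, 3.5]
gripper_width: -0.001
gripper_force: 1.4
```

Call:
drive_tool(rows=[[0, 0, 0, -0.5, 0, 0, 0], [0, 0, 0, 0, 0, 0, 0]])

```text
time_s: 4.2
tcp_pos: [0.4731, 0.2062, 0.0812]
ee_rot: [[-0.989, -0.149, 0.0], [-0.149, 0.989, -0.0], [-0.0, -0.0, -1.0]]
wrist_force: [-2.5, -0.8, 6.4]
gripper_width: 0.001
gripper_force: 2.9
```

Call:
drive_tool(rows=[[0, 0, 0, -0.5, 0, 0, 0], [0, 0, 0, 0, 0, 0, 0]])

```text
time_s: 4.37
tcp_pos: [0.4731, 0.2062, 0.081]
ee_rot: [[-0.989, -0.149, 0.0], [-0.149, 0.989, -0.0], [-0.0, -0.0, -1.0]]
wrist_force: [-3.5, 0.3, 8.5]
gripper_width: 0.002
gripper_force: 4.0
```

Rigid at about 5 N per commanded mm, so this tile is fixed. Moving to the back-left tile and probing to the same depth.

Call:
drive_tool(rows=[[0, 0, 0, 8, 0, 0, 0], [0, -3.5, 25, 0, 0, 0, 0], [0, -3.5, 25, 0, 0, 0, 0], [0, 0, 0, 0, 0, 0, 0], [0, 0, 0, -5, 0, 0, 0]])

```text
time_s: 4.78
tcp_pos: [0.4665, 0.2576, 0.0838]
ee_rot: [[-0.989, -0.15, 0.002], [-0.15, 0.989, 0.002], [-0.002, 0.001, -1.0]]
wrist_force: [0.2, -0.4, -0.9]
gripper_width: 0.009
gripper_force: 0.0
```

Call:
drive_tool(rows=[[0, 0, 0, 0, 0, 0, 0], [0, 0, 0, -1, 0, 0, 0], [0, 0, 0, -1, 0, 0, 0], [0, 0, 0, -1, 0, 0, 0], [0, 0, 0, 0, 0, 0, 0]])

```text
time_s: 5.2
tcp_pos: [0.4658, 0.2553, 0.0811]
ee_rot: [[-0.989, -0.148, -0.001], [-0.148, 0.989, -0.001], [0.001, -0.001, -1.0]]
wrist_force: [-3.2, -1.1, 7.6]
gripper_width: 0.005
gripper_force: 3.9
```

Fixed too. Next is front-left.

Call:
drive_tool(rows=[[0, 0, 0, 8, 0, 0, 0], [0, -25, -3.5, 0, 0, 0, 0], [0, -24.5, -4, 0, 0, 0, 0], [0, 0, 0, 0, 0, 0, 0], [0, 0, 0, -5, 0, 0, 0]])

```text
time_s: 5.62
tcp_pos: [0.4167, 0.2487, 0.0842]
ee_rot: [[-0.989, -0.149, 0.002], [-0.149, 0.989, 0.002], [-0.002, 0.001, -1.0]]
wrist_force: [1.0, 0.2, 0.3]
gripper_width: 0.005
gripper_force: 0.0
```

Call:
drive_tool(rows=[[0, 0, 0, 0, 0, 0, 0], [0, 0, 0, -1, 0, 0, 0], [0, 0, 0, -1, 0, 0, 0], [0, 0, 0, -1, 0, 0, 0], [0, 0, 0, 0, 0, 0, 0]])

```text
time_s: 6.03
tcp_pos: [0.4174, 0.2489, 0.0802]
ee_rot: [[-0.989, -0.148, 0.001], [-0.148, 0.989, 0.0], [-0.001, 0.0, -1.0]]
wrist_force: [1.3, 0.0, 3.2]
gripper_width: 0.003
gripper_force: 1.5
```

This one gives: 3.2 N, and about 1 mm lower. Pressing further.

Call:
drive_tool(rows=[[0, 0, 0, -1, 0, 0, 0], [0, 0, 0, -1, 0, 0, 0], [0, 0, 0, 0, 0, 0, 0]])

```text
time_s: 6.28
tcp_pos: [0.4174, 0.249, 0.0784]
ee_rot: [[-0.989, -0.149, 0.001], [-0.149, 0.989, 0.001], [-0.002, 0.001, -1.0]]
wrist_force: [2.0, -0.3, 5.0]
gripper_width: 0.005
gripper_force: 2.2
```

Call:
drive_tool(rows=[[0, 0, 0, -1, 0, 0, 0], [0, 0, 0, -1, 0, 0, 0], [0, 0, 0, -0.5, 0, 0, 0], [0, 0, 0, 0, 0, 0, 0]])

```text
time_s: 6.62
tcp_pos: [0.4174, 0.249, 0.076]
ee_rot: [[-0.989, -0.149, 0.002], [-0.149, 0.989, 0.001], [-0.002, 0.0, -1.0]]
wrist_force: [2.1, -2.0, 6.4]
gripper_width: 0.004
gripper_force: 2.9
```

Call:
drive_tool(rows=[[0, 0, 0, 0, 0, 0, 0], [0, 0, 0, 0, 0, 0, 0], [0, 0, 0, 0, 0, 0, 0], [0, 0, 0, 0, 0, 0, 0], [0, 0, 0, 0, 0, 0, 0]])

```text
time_s: 7.03
tcp_pos: [0.4174, 0.249, 0.0761]
ee_rot: [[-0.989, -0.149, 0.002], [-0.149, 0.989, 0.001], [-0.002, 0.001, -1.0]]
wrist_force: [2.6, -1.2, 6.0]
gripper_width: 0.005
gripper_force: 2.9
```

Run:
```python
from h import *
c=capture("top"); cv2.imwrite("pics/t2.png",cv2.resize(c["frame"][110:240,130:420,::-1],None,fx=2.7,fy=2.7))
```

```text
(no output)
```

View pics/t2.png

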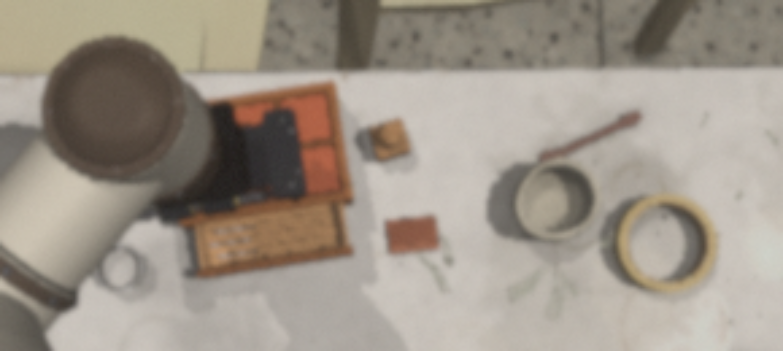

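The picture shows the drawer out in front of the case (crop px (270,240)), with the loose things in place. Drawing up and clear.

Call:
drive_tool(rows=[[0, 0, 0, 8, 0, 0, 0], [0, 0, 0, 25, 0, 0, 0], [0, 0, 0, 35, 0, 0, 0], [0, 0, 0, 35, 0, 0, 0], [0, 0, 0, 30, 0, 0, 0]])

```text
time_s: 7.5
tcp_pos: [0.4158, 0.2484, 0.2102]
ee_rot: [[-0.989, -0.148, -0.001], [-0.148, 0.989, -0.0], [0.001, 0.0, -1.0]]
wrist_force: [-0.1, 0.9, 0.2]
gripper_width: 0.005
gripper_force: 0.0
```

Call:
drive_tool(rows=[[0, 0, -30, 0, 0, 0, 0], [0, 0, -30, 0, 0, 0, 0], [0, 0, 0, 0, 0, 0, 0], [0, 0, 0, 0, 0, 0, 0], [0, 0, 0, 0, 0, 0, 0]])

```text
time_s: 7.92
tcp_pos: [0.4162, 0.1885, 0.2083]
ee_rot: [[-0.989, -0.148, -0.001], [-0.148, 0.989, -0.0], [0.001, 0.0, -1.0]]
wrist_force: [0.5, 0.6, 0.0]
gripper_width: 0.003
gripper_force: 0.0
```

Run:
```python
from h import *
s=sense(); c=capture("wrist"); print(s["time_s"],s["wrist_force"])
T=np.eye(4);T[:3,:3]=s["ee_rot"];T[:3,3]=s["tcp_pos"]
M=T@np.array(c["T_tool_cam"]); c["R"]=M[:3,:3].T; c["t"]=-M[:3,:3].T@M[:3,3]
W=world(c); cv2.imwrite("pics/w2.png",c["frame"][:,:,::-1])
for n,x,y in [("pressed",-25,50),("mid",-25,0)]:
    p=np.array([.448,.2023])+np.array([.989*x-.147*y,.147*x+.989*y])/1e3
    q=W[(np.hypot(W[...,0]-p[0],W[...,1]-p[1])<.015)&(c["z_map"]>0)]; print(n,len(q),np.median(q[:,2]) if len(q) else 0)
```

```text
7.9167 [0.49284525 0.64495605 0.01514844]
pressed 732 0.06127062179779358
mid 1336 0.06224213380400272
```

View pics/w2.png

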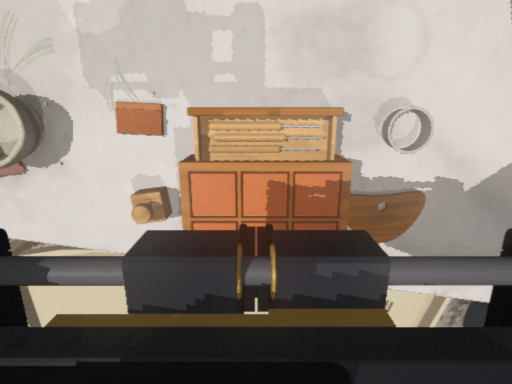

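The drawer is fully out (px (265,135)), the pressed tile at (318,195) is back level with its neighbours, and the bystanders are undisturbed. Handing in.

```bash
python3 -c "
from station import *
print(finish_job())"
```

```text
the job is handed in; nothing more can be done
None
```

The front-left tile was the release: pressing it sprang the drawer open, the tile came back up, the hand is clear and the loose things look undisturbed; I handed the job in at about 8 s, and it returned no verdict.

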